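Wind the pay hatch open with its loose crank

TASK

Open the stall's pay hatch: pick up the loose crank, fit its square socket fully down onto the square shaft of the winder, and wind it clockwise (seen from above) until the sliding pane is fully open. Leave the crank seated on the shaft; do not push the pane itself, and do not disturb the other things on the counter.

Things in the scene. Friction and masses are not known exactly. Their poses are not given: they have to be found in the camera images.
- hatch: Fixed pay hatch and its winder, one unit. Origin on the counter, under the upright shaft's axis. Grey gearbox 100 x 100 mm, 58 mm high, round the origin (foot 140 x 130). Window frame centred 175 mm along +x: 45 thick, 480 wide along y, 160 high; its +y half has fixed glass, its -y half is the opening. A grey tube 26 mm high joins them.
- hatch_pane: Sliding glass pane, 210 mm wide, 130 high, 12 thick; origin at the middle of its lower edge. It slides along y of hatch: origin at y = -120 mm there when shut, +80 at the end stop (fully open). Starts 0 to 25 mm open. A full clockwise turn (from above) of the shaft moves it 85 mm towards +y, so 2 to 2.4 turns open it; anticlockwise shuts it. It stays where left.
- shaft_top (a point): Tip of the upright steel winder shaft, on its axis, 110 mm above the counter; x and y are square to its flats and turn with it. The shaft is 20 mm square over 34 mm, topped by a tapered round nose 8 mm high, and stands on a round collar (52 mm across) whose flat top, 42 mm below this point, is the crank's seat. Turning it takes about 0.3 N m.
- crank_hub (a point): Centre, half-way up, of the loose dark steel crank's boss: 38 x 38 mm, 50 high, with a 23 mm square hole right through along z, sides along x and y (any quarter turn fits the shaft). Its underside is flush with that of the flat bar (26 wide, 12 thick) running along +x to the handle. It lies flat, handle up. Seated, this point is on the shaft's axis, 17 mm below its tip. 0.37 kg.
- crank_grip (a point): Middle of the crank's black round handle: 90 mm along +x from the hub's axis and 19 mm higher than crank_hub. An upright sleeve 27 mm across, 61 mm high, that spins freely on its pin, so it can be held without turning the gripper while winding. Axes as crank_hub.
- calculator: Bystander: grey desk calculator 150 x 110 mm, 32 mm high; origin at the centre of its underside. It and the crank may be on either side of the winder.
- padlock: Bystander: steel padlock lying flat, body 60 x 50 x 30 mm, shackle to +x up to 77 mm from its origin (centre of the body's underside).
- phone: Bystander: black phone lying flat, 150 x 72 x 10 mm, origin under its centre.
- notebook: Bystander: thick paper pad 170 x 100 x 16 mm, origin under its centre.
- mug: Bystander: white mug, 80 mm across, 95 mm high, handle to its +y; origin at the centre of its underside.
- jar: Bystander: glass jar with steel cap, 70 mm across, 110 mm high; origin at the centre of its underside.
Things that resemble listed ones, but are neither listed nor needed, are in the scene too. What is shaped like the part that bears crank_hub but pink or red is not meant.

How it is judged:
On the way, in this order (a step that is already met when the one before it is completed fails the run):
1. the crank's socket is fully down on the square shaft (horizontal distance between crank_hub and shaft_top below 0.006 m and z of crank_hub in the frame of shaft_top below -0.012 m and angle between the z axis of crank_hub and the z axis of shaft_top, either way round below 0.09 rad), for 0.2 s.
2. the pane is wound fully open with the crank on the shaft (all of step 1 and y of hatch_pane in the frame of hatch above 0.066 m), for 0.2 s.
At the end, for the whole second after the job is handed in: The pane stands within 14 mm of its open stop (its origin at more than +66 mm in the y of hatch) and at rest, and the crank sits fully down on the shaft: hub within 6 mm of the axis, hub centre more than 12 mm below the shaft's tip, upright within 5 degrees (all of step 2 and linear speed of hatch_pane below 0.02 m/s); the robot touches nothing.
It fails at once if the robot pushes the pane itself (contact force between any of the fingers, the arm and hatch_pane above 3 N).
It fails at once if another thing on the counter is shoved more than 40 mm (distance of any of calculator, padlock, phone, notebook, mug, jar from where it was at the start of the episode above 0.04 m).
It also fails if it takes over 72 s, if anything falls off the work surface, if the arm or the gripper's body presses on something with over 40 N, if the wrist force passes 120 N, or if a joint passes its speed limit or range.

ROBOT

A 7-joint arm with a two-finger parallel gripper is mounted at the origin on the work surface. World frame = base frame: x ahead of the robot, y to its left, z up, the work surface at z = 0. Lengths are in m, angles in rad, forces in N, time in s.
With the tool pointing down it reaches from about 0.4 to 0.85 m from the base axis. Payload 10.4 kg.
Tool frame: the origin (TCP) lies midway between the tips of the shut fingers; the grasp point (between the pads) lies hold_point_z behind it (hold_point_z is the distance from the TCP to the grasp point, in m); z points along the fingers, y is the line along which they close (so a half turn about z gives the same grasp; the last joint's range is limited). The gripper opens to 87 mm and grips with 3 to 60 N. Pads are 19 mm wide; open, the fingers measure 117 mm over their backs; the gripper's body (75 mm by 190 mm) begins 51 mm behind the grasp point.
Start: joints at [1.297, 0.332, -0.065, 1.46, 0.022, 1.35, -0.088], TCP at [0.155, -0.605, 0.223] pointing down, gripper open.
Joint ranges: [-2.6, 2.6], [-0.5, 2.12], [-1.47, 1.34], [0.16, 2.42], [-1.27, 4.41], [0.06, 2.06], [-2.6, 2.6]. Speed limits (rad/s): [2.22, 2.22, 2.79, 2.79, 3.14, 3.14, 3.14].

INTERFACE

Orientations are given as a unit quaternion [x, y, z, w].
In Python, from bench import * gives the robot as it stands. The module is installed in compiled form; this text tells all that it offers.
- The arm moves only by the tool drive_tool, never from a script. Its argument "increments" is a list of rows, each a list of 6 numbers: the shift along the tool's x, y, z scaled (see below), then the turn, a rotation vector about the tool's x, y, z scaled (see below). In form: [[dx, dy, dz, rx, ry, rz], ...]. A call has exactly 5 rows; each row is the pose to reach, as a shift and turn from the pose commanded when the call began, along the tool's axes at that moment; what a row does not reach only later rows make up. The controller multiplies each number of a shift by 300 mm and each number of a turn by pi/4 rad. A row lasts 1/12 s, in which the tool goes at most 41.7 mm and 7.16 degrees, less where a joint would pass 70% of its speed; a pose out of reach is approached as far as the arm can. A call with a number of a shift or a turn outside -1 to 1 is refused whole. A call with a gripper value outside its range is refused whole. "claw" is the closure, from 0 (fully open) to 1 (shut), set as the call begins (left out, the last holds). The fingers move at their own pace and stop on an object; "force" is the grip in N (left out, the last holds). Time passes only in rows, so rows that repeat a pose let the fingers close, or fill a call up. It gives the time, the measured TCP pose, the force, the opening and the grip force at its end, in the units of the state.
- read_state(): the state, without advancing time (a new reading comes with each control period).
- camera(name): name is "side" or "top" or "wrist"; returns the picture (420x560x3 uint8, blue, green, red); there is no depth.
- get_calibration(name): a dict with "K" (3x3 intrinsics, pixels), "k1" (the pictures are not rectified: a ray, as slopes to the right and down, at radius r is drawn at 1 + k1 r^2 times it, then the intrinsics apply), "position" and "rotation" of the camera in the world. Camera axes: x right, y down, z forward; pixel columns grow to the right and rows downward; lengths in m; the calibration is good to about 2 mm. A picture is of the moment at which its call begins: read the wrist's pose just before it. get_calibration takes no time and is no camera call; for the wrist camera it gives the pose at the moment of the call.
- close_job(): hands the job in; it is judged then, once.
The state is a dict: "time": time; "joint_positions": joint angles; "joint_vel": joint speeds; "joint_torque": joint torques, N m; "ee_pos": TCP position; "eef_rot": TCP orientation; "ft_force": force on the tool from outside, world axes, zero at the start; "torque": the same for the moment, N m; "width": finger opening in m; "grip_force": force on a finger pad.
Only numpy, scipy, OpenCV 4.12 (cv2) and the standard library are available. Lean on these libraries where they do the work, as an engineer would, in place of code of your own. Each camera call takes 0.05 s, during which the arm holds its last target. There are 200 camera calls.

## Working session

There is one attempt and no reset: what is moved stays moved. The work goes in short steps, Python scripts to look and compute and a tool call to move; the robot and the scene stay as the last step left them, time stands still between calls to the robot, and variables do not carry over. Pictures are saved under pics/ and viewed, at most 10 in all, crops included, and the job is handed in when it is done.

Besides the shell and the picture viewer there is one more tool, called after "Emit:" as name([rows], argument=value, ...), one row to a line, values as JSON. drive_tool: Moves the arm, as the interface text tells. Its arguments: {"type":"object","properties":{"increments":{"type":"array","items":{"type":"array","items":{"type":"number"}}},"claw":{"type":"number"},"force":{"type":"number"}},"required":["increments"]}

```bash
mkdir -p pics; cat > h.py <<'E'
from bench import *
import numpy as np, cv2
from scipy.spatial.transform import Rotation as R
def ray(c,uv):
    K=np.array(c["K"]);x=(uv[0]-K[0,2])/K[0,0];y=(uv[1]-K[1,2])/K[1,1]
    rd=np.hypot(x,y);r=rd
    for _ in range(30): r=rd/(1+c["k1"]*r*r)
    s=r/rd if rd>0 else 1
    d=np.array(c["rotation"])@np.array([x*s,y*s,1.]);return np.array(c["position"]),d
def onz(c,uv,z):
    p,d=ray(c,uv);return p+d*(z-p[2])/d[2]
def proj(c,P):
    q=np.array(c["rotation"]).T@(np.array(P)-np.array(c["position"]));s=q[:2]/q[2];s=s*(1+c["k1"]*(s@s));K=np.array(c["K"])
    return np.array([K[0,0]*s[0]+K[0,2],K[1,1]*s[1]+K[1,2]])
def tri(c1,u1,c2,u2):
    p,d=ray(c1,u1);q,e=ray(c2,u2);d=d/np.linalg.norm(d);e=e/np.linalg.norm(e)
    A=np.stack([d,-e],1);s=np.linalg.lstsq(A,q-p,rcond=None)[0];a=p+d*s[0];b=q+e*s[1];return (a+b)/2,np.linalg.norm(a-b)
E
python3 - <<'E'
from h import *
s=read_state();print({k:np.round(v,3).tolist() for k,v in s.items()})
for n in("top","side","wrist"):
    c=get_calibration(n);print(n,c); im=camera(n);cv2.imwrite(f"pics/{n}0.png",im)
print(R.from_quat(s["eef_rot"]).as_matrix().round(3))
E
```

```text
{'time': 0.0, 'joint_positions': [1.297, 0.333, -0.065, 1.461, 0.022, 1.35, -0.088], 'joint_vel': [-0.002, -0.0, -0.0, -0.001, 0.0, 0.001, -0.001], 'joint_torque': [-0.001, -62.326, 0.025, -38.99, -0.061, 0.04, 0.0], 'ee_pos': [0.155, -0.605, 0.222], 'eef_rot': [0.992, 0.125, -0.0, -0.001], 'ft_force': [0.405, -0.188, -0.436], 'torque': [-0.087, 0.02, 0.049], 'grip_force': 0.0, 'width': 0.087}
top {'K': array([[458.24591609,   0.        , 282.79064148],
       [  0.        , 458.24591609, 211.13664862],
       [  0.        ,   0.        ,   1.        ]]), 'k1': -0.06773310118418169, 'position': array([ 0.42013345, -0.02046615,  1.26091562]), 'rotation': array([ 0.70605106, -0.70529223,  0.03869847, -0.05056872])}
side {'K': array([[512.88213075,   0.        , 280.56527764],
       [  0.        , 512.88213075, 205.11450632],
       [  0.        ,   0.        ,   1.        ]]), 'k1': -0.1816530760836527, 'position': array([-0.20526885,  0.945643  ,  1.20657723]), 'rotation': array([-0.29459526,  0.86849192, -0.37602521,  0.13244039])}
wrist {'K': array([[306.2618178 ,   0.        , 278.47057303],
       [  0.        , 306.2618178 , 208.89845482],
       [  0.        ,   0.        ,   1.        ]]), 'k1': -0.009026758672316696, 'position': array([ 0.23174427, -0.58566435,  0.38378061]), 'rotation': array([ 0.78178332, -0.60627962, -0.08943947,  0.1150671 ])}
[[ 0.969  0.248 -0.   ]
 [ 0.248 -0.969  0.001]
 [-0.    -0.001 -1.   ]]
```

```bash
ls pics; python3 -c "
import bench;print([x for x in dir(bench) if 'hold' in x.lower()], getattr(bench,'hold_point_z',None))"
```

```text
side0.png
top0.png
wrist0.png
['hold_point_z'] 0.0187
```

View pics/top0.png

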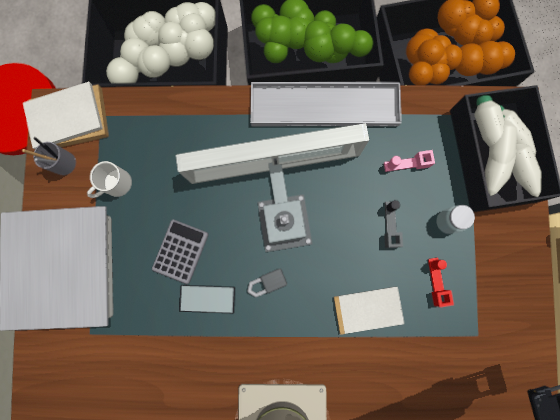

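View pics/side0.png

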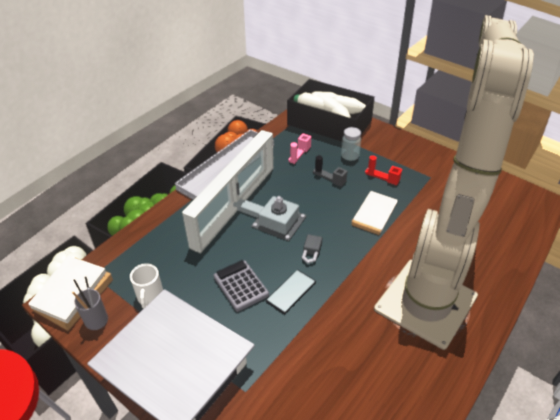

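The top view shows the dark crank's hub at about (393,239) and its handle at (391,207). The shaft is at (284,220), and the pink and red cranks are decoys. Next I'll crop in for finer measurements.

```bash
sed -i 's/np.array(c\["rotation"\])/R.from_quat(c["rotation"]).as_matrix()/' h.py
python3 - <<'E'
from h import *
t=cv2.imread("pics/top0.png");s=cv2.imread("pics/side0.png")
a=cv2.resize(t[185:265,365:425],None,fx=6,fy=6,interpolation=cv2.INTER_CUBIC)  # 360x480
b=cv2.resize(t[185:265,250:320],None,fx=6,fy=6,interpolation=cv2.INTER_CUBIC)
cv2.imwrite("pics/c1.png",np.hstack([a,b]))
ct=get_calibration("top")
print(onz(ct,(393,239),.05),onz(ct,(391,207),.075),onz(ct,(284,220),.11))
E
```

```text
[ 0.49966692 -0.29153531  0.05      ] [ 0.58164738 -0.28297998  0.075     ] [ 0.5437412 -0.0040518  0.11     ]
```

View pics/c1.png

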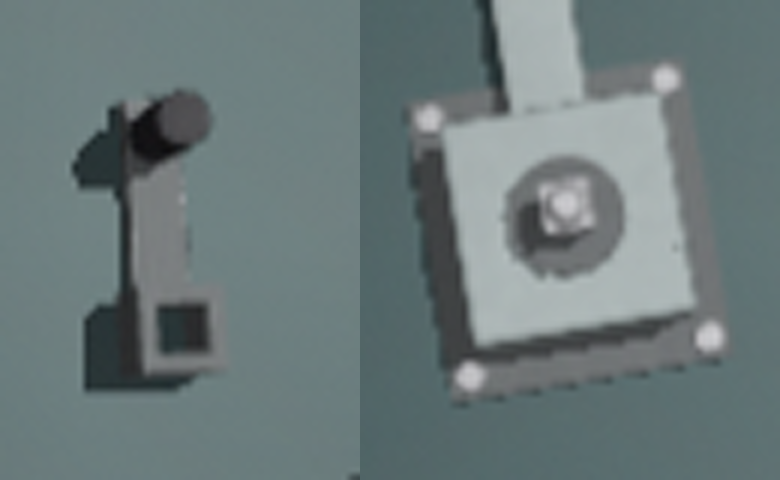

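```bash
python3 - <<'E'
from h import *
ct=get_calibration("top");cs=get_calibration("side")
f=lambda x,y,ox,oy:((x+.5)/6-.5+ox,(y+.5)/6-.5+oy)
h=onz(ct,f(184,327,365,185),.05);g=onz(ct,f(186,116,365,185),.0755);s=onz(ct,f(206,204,250,185),.11)
print(h,g,s,np.degrees(np.arctan2(*(g-h)[[1,0]])),np.linalg.norm((g-h)[:2]))
# gearbox corners top z=.058
q=[onz(ct,f(x,y,250,185),.058) for x,y in((83,127),(303,96),(335,305),(117,345))]
print(np.round(q,4),np.mean(q,0)); 
for i in range(4):
    d=(q[(i+1)%4]-q[i]);print(np.degrees(np.arctan2(d[1],d[0])))
for P in(h,g,s):print(proj(cs,P))
S=cv2.imread("pics/side0.png")
a=cv2.resize(S[145:195,300:360],None,fx=6,fy=6,interpolation=cv2.INTER_CUBIC)
b=cv2.resize(S[185:235,250:310],None,fx=6,fy=6,interpolation=cv2.INTER_CUBIC)
w=cv2.resize(cv2.imread("pics/wrist0.png"),None,fx=.9,fy=.9)[:300]
cv2.imwrite("pics/c2.png",np.hstack([a,b]))
E
```

```text
[ 0.49944043 -0.29750365  0.05      ] [ 0.58971297 -0.29512274  0.0755    ] [ 0.54734088 -0.00383471  0.11      ] 1.5108106760768407 0.09030393995784618
[[ 0.5873  0.0514  0.058 ]
 [ 0.6011 -0.0459  0.058 ]
 [ 0.5086 -0.0597  0.058 ]
 [ 0.491   0.0358  0.058 ]] [ 0.54701016 -0.00460649  0.058     ]
-81.91269017328467
-171.53315856832336
100.46053602599186
9.199701236070341
[340.07254507 171.28876245]
[319.11874294 156.54130189]
[278.73419123 197.41564917]
```

View pics/c2.png

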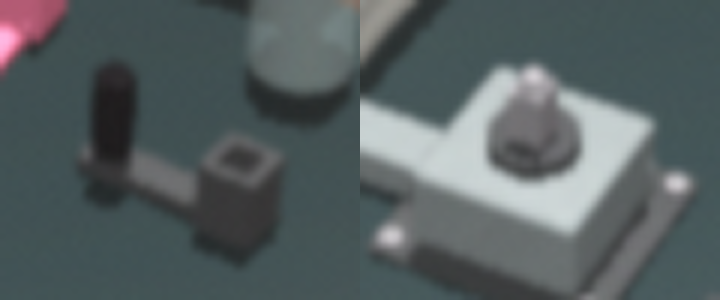

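```bash
cat >> h.py <<'E'
def plan(pos,yaw,n,start=None):
    """print final row of each of n calls: to TCP pos, tool x at yaw deg, tool z down"""
    s=read_state();p=np.array(s["ee_pos"]);q=R.from_quat(s["eef_rot"])
    if start: p,q=np.array(start[0]),tgt(start[1])
    Q=tgt(yaw);rv=(q.inv()*Q).as_rotvec();d=(np.array(pos)-p)/n
    for i in range(n):
        qi=q*R.from_rotvec(rv*i/n)
        print("call",np.round(qi.inv().apply(d)/.3,3).tolist(),np.round(rv/n/(np.pi/4),3).tolist())
def tgt(yaw):
    a=np.radians(yaw);x=np.array([np.cos(a),np.sin(a),0]);z=np.array([0,0,-1.])
    return R.from_matrix(np.stack([x,np.cross(z,x),z],1))
def st():
    s=read_state();m=R.from_quat(s["eef_rot"]).as_matrix()
    print("t",round(s["time"],2),"p",np.round(s["ee_pos"],4),"yaw",np.degrees(np.arctan2(m[1,0],m[0,0])).round(2),"z",m[:,2].round(3),"F",np.round(s["ft_force"],1),"T",np.round(s["torque"],2),"w",round(s["width"],4),"g",round(s["grip_force"],1),"q",np.round(s["joint_positions"],2))
E
python3 -c "
from h import *
plan([.4994,-.2975,.17],91.5,3)"
```

```text
call [0.455, -0.236, 0.058] [-0.0, -0.0, -0.571]
call [0.513, -0.015, 0.058] [-0.0, -0.0, -0.571]
call [0.469, 0.209, 0.058] [-0.0, -0.0, -0.571]
```

Emit:
drive_tool([
  [0.09,-0.048,0.012,0,0,-0.114],
  [0.18,-0.095,0.024,0,0,-0.228],
  [0.27,-0.142,0.036,0,0,-0.342],
  [0.36,-0.19,0.047,0,0,-0.456],
  [0.455,-0.236,0.058,0,0,-0.57],
], claw=0)

```text
time: 0.57
ee_pos: [0.2703, -0.5018, 0.2048]
eef_rot: [0.939, 0.344, -0.0, -0.0]
ft_force: [1.1, -0.1, 0.3]
width: 0.0869
grip_force: 0.0
```

Emit:
drive_tool([
  [0.1,-0.003,0.012,0,0,-0.114],
  [0.2,-0.006,0.024,0,0,-0.228],
  [0.31,-0.009,0.036,0,0,-0.342],
  [0.41,-0.012,0.047,0,0,-0.456],
  [0.513,-0.015,0.058,0,0,-0.57],
])

```text
time: 0.98
ee_pos: [0.3855, -0.3994, 0.1875]
eef_rot: [0.839, 0.544, -0.0, -0.0]
ft_force: [0.6, -0.7, 0.6]
width: 0.0869
grip_force: 0.0
```

Emit:
drive_tool([
  [0.12,0.05,0.015,0,0,-0.14],
  [0.24,0.1,0.03,0,0,-0.28],
  [0.36,0.16,0.045,0,0,-0.43],
  [0.469,0.209,0.058,0,0,-0.571],
  [0.469,0.209,0.058,0,0,-0.571],
])

```text
time: 1.4
ee_pos: [0.5048, -0.2905, 0.1695]
eef_rot: [0.693, 0.721, 0.002, -0.001]
ft_force: [-0.1, 0.8, 0.5]
width: 0.0871
grip_force: 0.0
```

```bash
python3 - <<'E'
from h import *
st();c=get_calibration("wrist");im=camera("wrist");cv2.imwrite("pics/w1.png",im)
print(proj(c,[.4994,-.2975,.05]),proj(c,[.5897,-.2951,.0755]),proj(c,[.5473,-.0038,.11]))
E
```

```text
t 1.4 p [ 0.5048 -0.2905  0.1695] yaw 92.33 z [ 0.002  0.004 -1.   ] F [-0.1  0.8  0.5] T [ 0.1 -0.1  0. ] w 0.0871 g 0.0 q [ 0.86  0.32 -0.5   1.63  0.15  1.24  0.37]
[272.34425301 210.40519314] [374.040844   220.15433655] [ 383.31174392 -296.12111309]
```

View pics/w1.png

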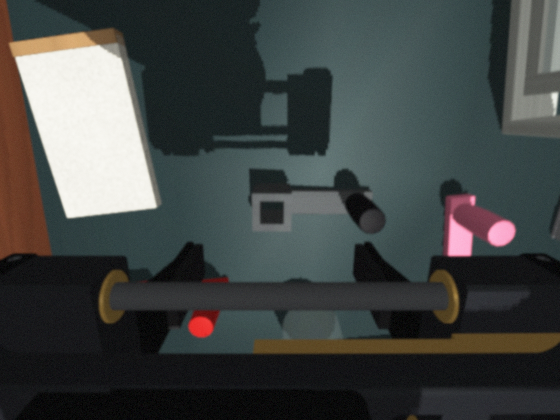

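The wrist view shows the socket hole at (272,212) and the handle top at (372,220). Both are within 2 px of the prediction, so I'll descend.

```bash
python3 -c "
from h import *
st();plan([.4994,-.2975,.025],91.5,1)"
```

```text
t 1.45 p [ 0.5024 -0.2939  0.1697] yaw 91.86 z [ 0.     0.002 -1.   ] F [-0.3 -1.1  1. ] T [-0.07 -0.07  0.05] w 0.0871 g 0.0 q [ 0.86  0.32 -0.49  1.63  0.15  1.24  0.37]
call [-0.013, -0.011, 0.482] [0.001, -0.003, 0.008]
```

Emit:
drive_tool([
  [0,0,0.05,0,0,0],
  [0,0,0.16,0,0,0],
  [0,0,0.27,0,0,0],
  [0,0,0.38,0,0,0],
  [0,0,0.48,0,0,0],
])

```text
time: 1.87
ee_pos: [0.4986, -0.2991, 0.0245]
eef_rot: [0.699, 0.715, -0.0, -0.0]
ft_force: [-0.0, -0.4, 0.0]
width: 0.0872
grip_force: 0.0
```

Emit:
drive_tool([
  [0,0,0,0,0,0],
  [0,0,0,0,0,0],
  [0,0,0,0,0,0],
  [0,0,0,0,0,0],
  [0,0,0,0,0,0],
], claw=1, force=40)

```text
time: 2.28
ee_pos: [0.5009, -0.2991, 0.0285]
eef_rot: [0.699, 0.715, 0.0, 0.002]
ft_force: [0.7, 0.6, 1.3]
width: 0.0615
grip_force: 0.0
```

Emit:
drive_tool([
  [0,0,0,0,0,0],
  [0,0,0,0,0,0],
  [0,0,0,0,0,0],
  [0,0,0,0,0,0],
  [0,0,0,0,0,0],
])

```text
time: 2.7
ee_pos: [0.4998, -0.2983, 0.0267]
eef_rot: [0.699, 0.715, -0.0, 0.0]
ft_force: [-1.7, 0.8, 4.8]
width: 0.0376
grip_force: 40.0
```

```bash
python3 -c "
from h import *
st()"
```

```text
t 2.7 p [ 0.4998 -0.2983  0.0267] yaw 91.37 z [-0. -0. -1.] F [-1.7  0.8  4.8] T [0.09 0.43 0.04] w 0.0376 g 40.0 q [ 0.83  0.47 -0.46  1.76  0.24  0.97  0.3 ]
```

```bash
python3 -c "
from h import *
plan([.547,-.09,.165],91.5,1,([.4994,-.2975,.165],91.5))"
```

```text
call [0.687, 0.177, 0.0] [0.0, 0.0, 0.0]
```

Emit:
drive_tool([
  [0,0,-0.04,0,0,0],
  [0,0,-0.14,0,0,0],
  [0,0,-0.25,0,0,0],
  [0,0,-0.36,0,0,0],
  [0,0,-0.46,0,0,0],
])

```text
time: 3.12
ee_pos: [0.4997, -0.2978, 0.1667]
eef_rot: [0.698, 0.716, 0.0, 0.0]
ft_force: [1.2, -0.8, -2.7]
width: 0.0378
grip_force: 40.0
```

Emit:
drive_tool([
  [0.06,0.015,0,0,0,0],
  [0.13,0.03,0,0,0,0],
  [0.2,0.05,0,0,0,0],
  [0.27,0.07,0,0,0,0],
  [0.34,0.09,0,0,0,0],
])

```text
time: 3.53
ee_pos: [0.5242, -0.1944, 0.1647]
eef_rot: [0.699, 0.716, -0.0, -0.0]
ft_force: [1.1, 1.0, -3.3]
width: 0.0377
grip_force: 40.0
```

Emit:
drive_tool([
  [0.08,0.02,0,0,0,0],
  [0.16,0.04,0,0,0,0],
  [0.24,0.06,0,0,0,0],
  [0.31,0.08,0,0,0,0],
  [0.34,0.087,0,0,0,0],
])

```text
time: 3.95
ee_pos: [0.5484, -0.089, 0.1649]
eef_rot: [0.697, 0.717, 0.001, -0.0]
ft_force: [-0.5, 0.5, -2.2]
width: 0.0376
grip_force: 40.0
```

Emit:
drive_tool([
  [0,0,0,0,0,0],
  [0,0,0,0,0,0],
  [0,0,0,0,0,0],
  [0,0,0,0,0,0],
  [0,0,0,0,0,0],
])

```text
time: 4.37
ee_pos: [0.5478, -0.0944, 0.1643]
eef_rot: [0.699, 0.715, -0.0, 0.0]
ft_force: [0.1, -0.2, -3.2]
width: 0.0376
grip_force: 40.0
```

```bash
python3 - <<'E'
from h import *
st();c=get_calibration("wrist");im=camera("wrist");cv2.imwrite("pics/w2.png",im)
np.save("c2.npy",c,allow_pickle=True)
u=proj(c,[.5473,-.0038,.11]);print(u);u=u.astype(int);print(u)
x0,y0=u[0]-50,max(u[1]-50,0)
cr=cv2.resize(im[y0:y0+100,x0:x0+100],(560,560),interpolation=cv2.INTER_CUBIC);print(x0,y0)
t=camera("top")[180:280,235:275+60]
cv2.imwrite("pics/w2c.png",cr)
E
```

```text
t 4.37 p [ 0.5478 -0.0944  0.1643] yaw 91.25 z [-0. -0. -1.] F [ 0.1 -0.2 -3.2] T [-0.02  0.04  0.02] w 0.0376 g 40.0 q [ 0.61  0.28 -0.61  1.7   0.17  1.22 -0.02]
[280.83249016  98.67952756]
[280  98]
230 48
```

View pics/w2c.png

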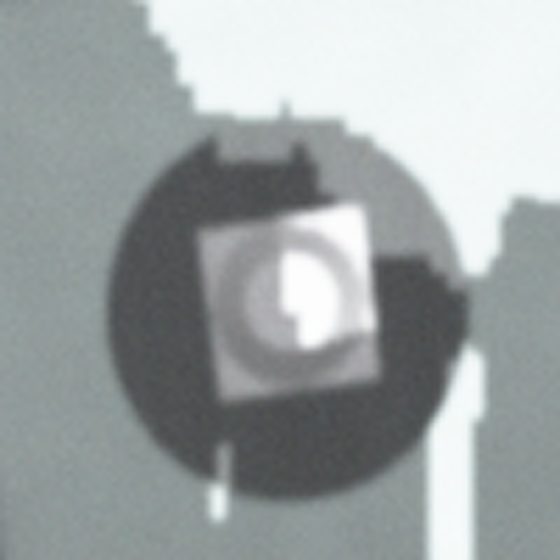

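```bash
python3 - <<'E'
from h import *
c=np.load("c2.npy",allow_pickle=True).item()
f=lambda x,y:((x+.5)/5.6-.5+230,(y+.5)/5.6-.5+48)
q=np.array([onz(c,f(*a),.102) for a in((197,232),(362,203),(382,378),(222,403))])
print(q.round(4),q.mean(0),onz(c,f(293,303),.11),onz(c,f(289,310),.068))
for i in range(4):
    d=q[(i+1)%4]-q[i];print(np.degrees(np.arctan2(d[1],d[0]))%90,np.linalg.norm(d))
E
```

```text
[[ 0.5362  0.0026  0.102 ]
 [ 0.5562  0.0064  0.102 ]
 [ 0.5595 -0.014   0.102 ]
 [ 0.5395 -0.0174  0.102 ]] [ 0.54786273 -0.00559198  0.102     ] [ 0.54806665 -0.00568502  0.11      ] [ 0.54789003 -0.00478751  0.068     ]
10.619267751975956 0.020396913991444488
9.100551553160372 0.0205974876570036
9.830107505048375 0.020264618954145518
9.458094183829843 0.020315319245203564
```

```bash
python3 -c "
from h import *
st();plan([.548,-.0053,.142],99.7,1)"
```

```text
t 4.47 p [ 0.5479 -0.0939  0.1643] yaw 91.29 z [-0. -0. -1.] F [-0.3  0.1 -3.1] T [-0.01 -0.02 -0.05] w 0.0377 g 40.0 q [ 0.61  0.28 -0.61  1.7   0.17  1.22 -0.02]
call [0.295, 0.007, 0.074] [-0.0, 0.0, -0.187]
```

Emit:
drive_tool([
  [0.07,0.002,0,0,0,-0.04],
  [0.14,0.004,0,0,0,-0.09],
  [0.22,0.006,0,0,0,-0.14],
  [0.295,0.007,0.03,0,0,-0.187],
  [0.295,0.007,0.074,0,0,-0.187],
])

```text
time: 4.88
ee_pos: [0.5485, 0.0031, 0.1434]
eef_rot: [0.64, 0.768, 0.002, 0.0]
ft_force: [-0.2, 1.2, -3.3]
width: 0.0378
grip_force: 40.0
```

Emit:
drive_tool([
  [0,0,0,0,0,0],
  [0,0,0,0,0,0],
  [0,0,0,0,0,0],
  [0,0,0,0,0,0],
  [0,0,0,0,0,0],
])

```text
time: 5.3
ee_pos: [0.5485, -0.0051, 0.1427]
eef_rot: [0.645, 0.764, 0.0, 0.0]
ft_force: [0.3, -0.1, -3.0]
width: 0.0375
grip_force: 40.0
```

```bash
python3 - <<'E'
from h import *
st();plan([.548,-.0053,.142],99.7,1)
ims=[];P=[.548,-.0053,.11]
for n in("side","top","wrist"):
    c=get_calibration(n);u=proj(c,P);im=camera(n);print(n,u)
    x0=int(np.clip(u[0]-40,0,480));y0=int(np.clip(u[1]-50,0,320))
    print(x0,y0);ims.append(cv2.resize(im[y0:y0+100,x0:x0+80],(264,330),interpolation=cv2.INTER_CUBIC))
cv2.imwrite("pics/c3.png",np.hstack(ims))
E
```

```text
t 5.3 p [ 0.5485 -0.0051  0.1427] yaw 99.72 z [ 0.001 -0.    -1.   ] F [ 0.3 -0.1 -3. ] T [-0.05 -0.03 -0.02] w 0.0375 g 40.0 q [ 0.51  0.3  -0.68  1.74  0.2   1.18 -0.06]
call [-0.0, -0.002, 0.002] [0.001, 0.001, 0.0]
side [278.85283004 197.08599001]
238 147
top [284.49694803 218.32421212]
244 168
wrist [277.96875532 238.09228264]
237 188
```

View pics/c3.png

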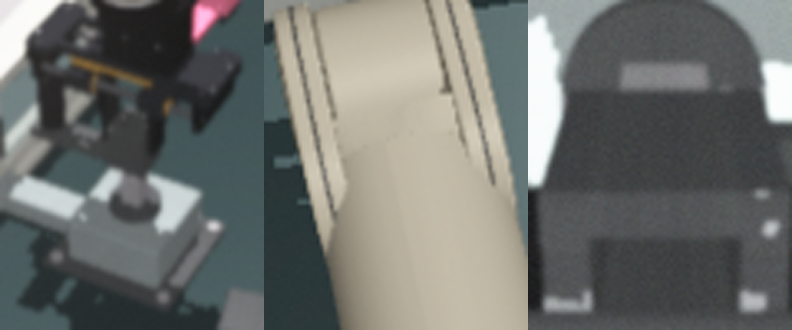

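```bash
python3 - <<'E'
from h import *
c=get_calibration("wrist");s=read_state();q=R.from_quat(s["eef_rot"])
for a in((12,190),(262,190),(62,240),(212,240)):
    uv=((a[0]+.5)/3.3-.5+237,(a[1]+.5)/3.3-.5+188)
    print((q.inv().apply(onz(c,uv,.166)-s["ee_pos"])*1000).round(1))
E
```

```text
[ 18.8 -18.7 -23.6]
[ 18.9  18.4 -23.6]
[ 10.7 -11.5 -23.6]
[ 10.7  11.1 -23.6]
```

The side view shows the socket just above the shaft. In the wrist view, the hub's edges are centred on the tool to within 0.5 mm. I'll lower it in steps.

Emit:
drive_tool([
  [0,-0.001,0.015,0,0,0],
  [0,-0.002,0.03,0,0,0],
  [0,-0.002,0.045,0,0,0],
  [0,-0.002,0.06,0,0,0],
  [0,-0.002,0.07,0,0,0],
])

```text
time: 5.87
ee_pos: [0.5471, -0.0046, 0.1202]
eef_rot: [0.644, 0.765, -0.0, -0.0]
ft_force: [-0.1, -0.7, -3.4]
width: 0.0378
grip_force: 40.0
```

```bash
python3 -c "
from h import *
st()"
```

```text
t 5.87 p [ 0.5471 -0.0046  0.1202] yaw 99.78 z [-0.001  0.    -1.   ] F [-0.1 -0.7 -3.4] T [-0.01  0.   -0.03] w 0.0378 g 40.0 q [ 0.5   0.32 -0.67  1.76  0.22  1.13 -0.07]
```

Underside is at about 0.0935 m, already below the square's top edge at 0.102 m, and there is no contact force. I'll continue to the seat (TCP 0.0947).

Emit:
drive_tool([
  [0,0,0.018,0,0,0],
  [0,0,0.036,0,0,0],
  [0,0,0.054,0,0,0],
  [0,0,0.07,0,0,0],
  [0,0,0.08,0,0,0],
])

```text
time: 6.28
ee_pos: [0.5472, -0.0046, 0.0963]
eef_rot: [0.644, 0.765, -0.0, -0.0]
ft_force: [0.2, 0.2, -2.5]
width: 0.0376
grip_force: 40.0
```

Emit:
drive_tool([
  [0,0,0.002,0,0,0],
  [0,0,0.004,0,0,0],
  [0,0,0.006,0,0,0],
  [0,0,0.006,0,0,0],
  [0,0,0.006,0,0,0],
])

```text
time: 6.7
ee_pos: [0.5477, -0.0046, 0.0956]
eef_rot: [0.644, 0.765, 0.0, 0.0]
ft_force: [-0.4, -0.2, -3.5]
width: 0.0375
grip_force: 40.0
```

```bash
python3 -c "
from h import *
st()"
```

```text
t 6.7 p [ 0.5477 -0.0046  0.0956] yaw 99.78 z [ 0. -0. -1.] F [-0.4 -0.2 -3.5] T [-0.03 -0.04 -0.05] w 0.0375 g 40.0 q [ 0.49  0.35 -0.66  1.79  0.24  1.09 -0.09]
```

Emit:
drive_tool([
  [0,0,0,0,0,0],
  [0,0,0,0,0,0],
  [0,0,0,0,0,0],
  [0,0,0,0,0,0],
  [0,0,0,0,0,0],
], claw=0)

```text
time: 7.12
ee_pos: [0.5476, -0.0046, 0.0955]
eef_rot: [0.644, 0.765, 0.0, 0.0]
ft_force: [0.6, 0.1, -0.4]
width: 0.063
grip_force: 0.0
```

Emit:
drive_tool([
  [0,0,0,0,0,0],
  [0,0,0,0,0,0],
  [0,0,0,0,0,0],
  [0,0,0,0,0,0],
  [0,0,0,0,0,0],
])

```text
time: 7.53
ee_pos: [0.5475, -0.0046, 0.0953]
eef_rot: [0.644, 0.765, -0.0, 0.0]
ft_force: [0.2, 0.1, -0.5]
width: 0.086
grip_force: 0.0
```

Emit:
drive_tool([
  [0,0,-0.05,0,0,0],
  [0,0,-0.1,0,0,0],
  [0,0,-0.15,0,0,0],
  [0,0,-0.2,0,0,0],
  [0,0,-0.24,0,0,0],
])

```text
time: 7.95
ee_pos: [0.5477, -0.0045, 0.1685]
eef_rot: [0.644, 0.765, 0.0, 0.0]
ft_force: [-0.0, 0.7, 0.7]
width: 0.087
grip_force: 0.0
```

```bash
python3 - <<'E'
from h import *
st();plan([.6367,.0099,.167],9.3,3)
im=camera("side");cv2.imwrite("pics/c4.png",cv2.resize(im[120:250,180:330],None,fx=4,fy=4,interpolation=cv2.INTER_CUBIC))
E
```

```text
t 7.95 p [ 0.5477 -0.0045  0.1685] yaw 99.79 z [ 0.001 -0.    -1.   ] F [-0.   0.7  0.7] T [-0.04 -0.07  0.01] w 0.087 g 0.0 q [ 0.52  0.27 -0.68  1.71  0.18  1.22 -0.04]
call [-0.001, 0.1, 0.002] [0.0, -0.0, 0.67]
call [0.049, 0.087, 0.002] [0.0, -0.0, 0.67]
call [0.087, 0.05, 0.002] [0.0, -0.0, 0.67]
```

View pics/c4.png

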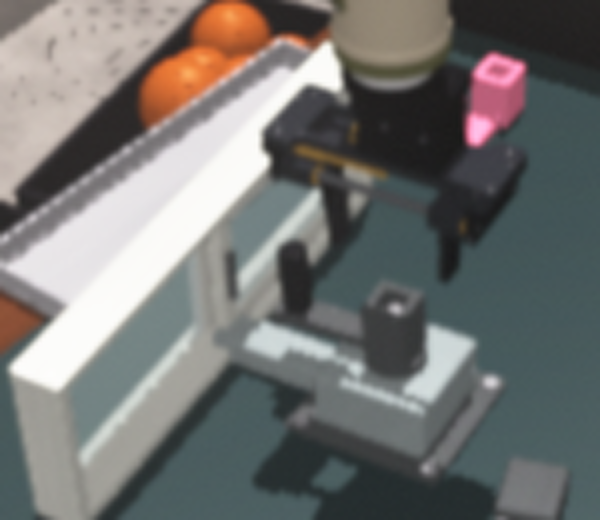

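The crank is seated on the shaft, with its handle top at side pixel (253,182). Next is the move to above the handle.

Emit:
drive_tool([
  [0,0.02,0,0,0,0.134],
  [0,0.04,0,0,0,0.268],
  [0,0.06,0,0,0,0.402],
  [0,0.08,0,0,0,0.536],
  [0,0.1,0,0,0,0.67],
])

```text
time: 8.42
ee_pos: [0.5771, 0.0005, 0.1667]
eef_rot: [0.822, 0.569, -0.0, -0.0]
ft_force: [-0.8, -0.2, -0.4]
width: 0.0869
grip_force: 0.0
```

Emit:
drive_tool([
  [0.01,0.017,0,0,0,0.134],
  [0.02,0.034,0,0,0,0.268],
  [0.03,0.051,0,0,0,0.402],
  [0.04,0.069,0,0,0,0.536],
  [0.049,0.087,0,0,0,0.67],
])

```text
time: 8.83
ee_pos: [0.6067, 0.0053, 0.1667]
eef_rot: [0.942, 0.335, -0.0, -0.0]
ft_force: [-0.3, -0.4, 1.2]
width: 0.0871
grip_force: 0.0
```

Emit:
drive_tool([
  [0.017,0.01,0,0,0,0.134],
  [0.034,0.02,0,0,0,0.268],
  [0.051,0.03,0,0,0,0.402],
  [0.069,0.04,0,0,0,0.536],
  [0.087,0.05,0,0,0,0.67],
])

```text
time: 9.25
ee_pos: [0.6364, 0.0102, 0.1666]
eef_rot: [0.997, 0.079, -0.0, 0.0]
ft_force: [-0.4, -0.3, -0.2]
width: 0.0872
grip_force: 0.0
```

Emit:
drive_tool([
  [0,0,0,0,0,0],
  [0,0,0,0,0,0],
  [0,0,0,0,0,0],
  [0,0,0,0,0,0],
  [0,0,0,0,0,0],
])

```text
time: 9.67
ee_pos: [0.6361, 0.01, 0.1674]
eef_rot: [0.997, 0.082, -0.0, 0.0]
ft_force: [-0.3, 0.0, 0.2]
width: 0.087
grip_force: 0.0
```

```bash
python3 - <<'E'
from h import *
print(proj(get_calibration("side"),[.6367,.0099,.1435]))
st();plan([.6367,.0099,.106],9.3,1)
E
```

```text
[253.99302925 180.6770253 ]
t 9.67 p [0.6361 0.01   0.1674] yaw 9.41 z [ 0. -0. -1.] F [-0.3  0.   0.2] T [-0.01 -0.01 -0.02] w 0.087 g 0.0 q [ 0.23  0.42 -0.42  1.48  0.18  1.27 -1.62]
call [0.002, 0.001, 0.205] [0.0, 0.0, 0.002]
```

Emit:
drive_tool([
  [0.001,0,0.04,0,0,0],
  [0.002,0,0.08,0,0,0],
  [0.002,0,0.12,0,0,0],
  [0.002,0,0.16,0,0,0],
  [0.002,0,0.2,0,0,0],
])

```text
time: 10.08
ee_pos: [0.6364, 0.0103, 0.1054]
eef_rot: [0.997, 0.081, -0.001, -0.0]
ft_force: [-0.0, 0.0, -0.1]
width: 0.0871
grip_force: 0.0
```

Emit:
drive_tool([
  [0,0,0,0,0,0],
  [0,0,0,0,0,0],
  [0,0,0,0,0,0],
  [0,0,0,0,0,0],
  [0,0,0,0,0,0],
], claw=1, force=25)

```text
time: 10.5
ee_pos: [0.6374, 0.0104, 0.1081]
eef_rot: [0.997, 0.081, 0.001, 0.0]
ft_force: [-0.1, -0.2, -0.2]
width: 0.0617
grip_force: 0.0
```

Emit:
drive_tool([
  [0,0,0,0,0,0],
  [0,0,0,0,0,0],
  [0,0,0,0,0,0],
  [0,0,0,0,0,0],
  [0,0,0,0,0,0],
])

```text
time: 10.92
ee_pos: [0.6369, 0.0103, 0.1074]
eef_rot: [0.997, 0.081, 0.0, 0.0]
ft_force: [-0.1, 0.0, 0.1]
width: 0.0287
grip_force: 0.0
```

Emit:
drive_tool([
  [0,0,0,0,0,0],
  [0,0,0,0,0,0],
  [0,0,0,0,0,0],
  [0,0,0,0,0,0],
  [0,0,0,0,0,0],
])

```text
time: 11.33
ee_pos: [0.6369, 0.0104, 0.1074]
eef_rot: [0.997, 0.081, 0.0, 0.0]
ft_force: [-0.3, 0.2, -0.1]
width: 0.0255
grip_force: 25.0
```

```bash
python3 - <<'E'
from h import *
st()
E
```

```text
t 11.33 p [0.6369 0.0104 0.1074] yaw 9.33 z [ 0. -0. -1.] F [-0.3  0.2 -0.1] T [ 0.05  0.   -0.  ] w 0.0255 g 25.0 q [ 0.23  0.47 -0.42  1.54  0.2   1.16 -1.63]
```

The handle is gripped, so I'll start winding with the first 60°.

Emit:
drive_tool([
  [-0.0066,0.0624,0,0,0,0],
  [-0.0259,0.122,0,0,0,0],
  [-0.0573,0.1763,0,0,0,0],
  [-0.0993,0.2229,0,0,0,0],
  [-0.15,0.2598,0,0,0,0],
])

```text
time: 11.75
ee_pos: [0.6066, -0.0737, 0.1085]
eef_rot: [0.997, 0.081, 0.002, -0.001]
ft_force: [2.9, 4.1, 4.5]
width: 0.0259
grip_force: 25.0
```

```bash
python3 - <<'E'
from h import *
st();d=np.array(read_state()["ee_pos"])[:2]-[.548,-.005];print(np.hypot(*d),9.4-np.degrees(np.arctan2(d[1],d[0])))
E
```

```text
t 11.75 p [ 0.6066 -0.0737  0.1085] yaw 9.34 z [ 0.004  0.001 -1.   ] F [2.9 4.1 4.5] T [ 1.61 -0.47  0.03] w 0.0259 g 25.0 q [ 0.36  0.41 -0.4   1.62  0.17  1.14 -1.48]
0.09032859786780836 58.91633498507293
```

Emit:
drive_tool([
  [-0.0573,0.0255,0,0,0,0],
  [-0.1186,0.0386,0,0,0,0],
  [-0.1814,0.0386,0,0,0,0],
  [-0.2427,0.0255,0,0,0,0],
  [-0.3,0,0,0,0,0],
])

```text
time: 12.17
ee_pos: [0.5174, -0.0918, 0.1091]
eef_rot: [0.997, 0.08, 0.002, 0.002]
ft_force: [2.7, -7.1, 7.8]
width: 0.026
grip_force: 25.0
```

Emit:
drive_tool([
  [-0.0507,-0.0369,0,0,0,0],
  [-0.0927,-0.0835,0,0,0,0],
  [-0.1241,-0.1378,0,0,0,0],
  [-0.1434,-0.1974,0,0,0,0],
  [-0.15,-0.2598,0,0,0,0],
])

```text
time: 12.58
ee_pos: [0.4566, -0.0216, 0.1077]
eef_rot: [0.997, 0.08, -0.002, 0.002]
ft_force: [-9.6, -6.7, 13.4]
width: 0.0253
grip_force: 25.0
```

Emit:
drive_tool([
  [0.0066,-0.0624,0,0,0,0],
  [0.0259,-0.122,0,0,0,0],
  [0.0573,-0.1763,0,0,0,0],
  [0.0993,-0.2229,0,0,0,0],
  [0.15,-0.2598,0,0,0,0],
])

```text
time: 13.0
ee_pos: [0.4905, 0.0663, 0.108]
eef_rot: [0.997, 0.082, -0.0, 0.001]
ft_force: [-1.8, -4.7, 7.2]
width: 0.0258
grip_force: 25.0
```

```bash
python3 - <<'E'
from h import *
st();d=np.array(read_state()["ee_pos"])[:2]-[.548,-.005];print(np.hypot(*d),9.4-np.degrees(np.arctan2(d[1],d[0])))
E
```

```text
t 13.0 p [0.4905 0.0663 0.108 ] yaw 9.39 z [-0.001 -0.001 -1.   ] F [-1.8 -4.7  7.2] T [-1.59  0.35 -0.04] w 0.0258 g 25.0 q [ 0.27  0.19 -0.54  1.91  0.11  1.07 -1.72]
0.09159198021224592 -119.48763075958303
```

Emit:
drive_tool([
  [0.0573,-0.0255,0,0,0,0],
  [0.1186,-0.0386,0,0,0,0],
  [0.1814,-0.0386,0,0,0,0],
  [0.2427,-0.0255,0,0,0,0],
  [0.3,0,0,0,0,0],
])

```text
time: 13.42
ee_pos: [0.5802, 0.0796, 0.1078]
eef_rot: [0.997, 0.082, -0.001, 0.001]
ft_force: [-6.7, -5.2, 7.7]
width: 0.0257
grip_force: 25.0
```

Emit:
drive_tool([
  [0.0507,0.0369,0,0,0,0],
  [0.0927,0.0835,0,0,0,0],
  [0.1241,0.1378,0,0,0,0],
  [0.1434,0.1974,0,0,0,0],
  [0.15,0.2598,0,0,0,0],
])

```text
time: 13.83
ee_pos: [0.6369, 0.0113, 0.1076]
eef_rot: [0.997, 0.082, -0.001, -0.001]
ft_force: [-6.6, 3.4, 4.5]
width: 0.0256
grip_force: 25.0
```

Emit:
drive_tool([
  [-0.0066,0.0624,0,0,0,0],
  [-0.0259,0.122,0,0,0,0],
  [-0.0573,0.1763,0,0,0,0],
  [-0.0993,0.2229,0,0,0,0],
  [-0.15,0.2598,0,0,0,0],
])

```text
time: 14.25
ee_pos: [0.6067, -0.0738, 0.1086]
eef_rot: [0.997, 0.081, 0.002, -0.001]
ft_force: [1.4, 3.8, 4.8]
width: 0.0257
grip_force: 25.0
```

Emit:
drive_tool([
  [-0.0573,0.0255,0,0,0,0],
  [-0.1186,0.0386,0,0,0,0],
  [-0.1814,0.0386,0,0,0,0],
  [-0.2427,0.0255,0,0,0,0],
  [-0.3,0,0,0,0,0],
])

```text
time: 14.67
ee_pos: [0.5173, -0.0912, 0.1089]
eef_rot: [0.997, 0.08, 0.002, 0.002]
ft_force: [3.7, -4.6, 6.2]
width: 0.0257
grip_force: 25.0
```

```bash
python3 - <<'E'
from h import *
st();d=np.array(read_state()["ee_pos"])[:2]-[.548,-.005];print(np.hypot(*d),9.4-np.degrees(np.arctan2(d[1],d[0])))
E
```

```text
t 14.67 p [ 0.5173 -0.0912  0.1089] yaw 9.16 z [ 0.005 -0.003 -1.   ] F [ 3.7 -4.6  6.2] T [-0.56 -0.9  -0.05] w 0.0257 g 25.0 q [ 0.51  0.24 -0.47  1.84  0.13  1.08 -1.42]
0.0915247043990303 118.99831449823628
```

Emit:
drive_tool([
  [-0.0507,-0.0369,0,0,0,0],
  [-0.0927,-0.0835,0,0,0,0],
  [-0.1241,-0.1378,0,0,0,0],
  [-0.1434,-0.1974,0,0,0,0],
  [-0.15,-0.2598,0,0,0,0],
])

```text
time: 15.08
ee_pos: [0.4573, -0.0211, 0.1078]
eef_rot: [0.997, 0.08, -0.001, 0.002]
ft_force: [-5.0, -5.8, 8.4]
width: 0.0255
grip_force: 25.0
```

Emit:
drive_tool([
  [0.0066,-0.0624,0,0,0,0],
  [0.0259,-0.122,0,0,0,0],
  [0.0573,-0.1763,0,0,0,0],
  [0.0993,-0.2229,0,0,0,0],
  [0.15,-0.2598,0,0,0,0],
])

```text
time: 15.5
ee_pos: [0.4907, 0.0659, 0.108]
eef_rot: [0.997, 0.082, -0.0, 0.001]
ft_force: [-1.7, -5.2, 5.9]
width: 0.0254
grip_force: 25.0
```

Emit:
drive_tool([
  [0.0573,-0.0255,0,0,0,0],
  [0.1186,-0.0386,0,0,0,0],
  [0.1814,-0.0386,0,0,0,0],
  [0.2427,-0.0255,0,0,0,0],
  [0.3,0,0,0,0,0],
])

```text
time: 15.92
ee_pos: [0.5801, 0.0797, 0.1076]
eef_rot: [0.997, 0.082, -0.001, 0.001]
ft_force: [-6.6, -4.4, 5.6]
width: 0.026
grip_force: 25.0
```

Emit:
drive_tool([
  [0.0507,0.0369,0,0,0,0],
  [0.0927,0.0835,0,0,0,0],
  [0.1241,0.1378,0,0,0,0],
  [0.1434,0.1974,0,0,0,0],
  [0.15,0.2598,0,0,0,0],
])

```text
time: 16.33
ee_pos: [0.637, 0.0114, 0.1076]
eef_rot: [0.997, 0.082, -0.0, -0.001]
ft_force: [-7.0, 3.6, 4.5]
width: 0.0257
grip_force: 25.0
```

```bash
python3 - <<'E'
from h import *
st();d=np.array(read_state()["ee_pos"])[:2]-[.548,-.005];print(np.hypot(*d),9.4-np.degrees(np.arctan2(d[1],d[0])))
im=camera("side");cv2.imwrite("pics/c5.png",cv2.resize(im[120:250,180:330],None,fx=4,fy=4,interpolation=cv2.INTER_CUBIC))
E
```

```text
t 16.33 p [0.637  0.0114 0.1076] yaw 9.42 z [-0.001  0.002 -1.   ] F [-7.   3.6  4.5] T [ 0.95  1.7  -0.03] w 0.0257 g 25.0 q [ 0.31  0.5  -0.53  1.54  0.26  1.18 -1.67]
0.09052292779790558 -1.0253075472461006
```

View pics/c5.png

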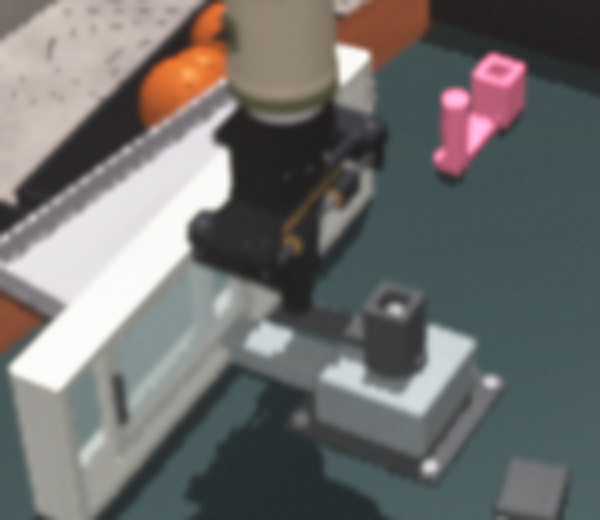

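The pane has slid most of the way, with its dark pull now at crop (118,400). I'll finish in smaller steps and watch the force.

Emit:
drive_tool([
  [-0.0016,0.0314,0,0,0,0],
  [-0.0066,0.0624,0,0,0,0],
  [-0.0147,0.0927,0,0,0,0],
  [-0.0259,0.122,0,0,0,0],
  [-0.0402,0.15,0,0,0,0],
])

```text
time: 16.8
ee_pos: [0.6327, -0.0366, 0.1078]
eef_rot: [0.997, 0.081, 0.001, -0.0]
ft_force: [2.2, 2.8, 4.4]
width: 0.0258
grip_force: 25.0
```

```bash
python3 - <<'E'
from h import *
st();d=np.array(read_state()["ee_pos"])[:2]-[.548,-.005];print(np.hypot(*d),9.4-np.degrees(np.arctan2(d[1],d[0])))
c=get_calibration("side");a=np.radians(9.2);X=np.array([np.cos(a),np.sin(a)]);Y=np.array([-X[1],X[0]]);o=np.array([.548,-.005])
# intersect rays with vertical plane hatch x=0.168
for uv in((180+232/4,120+275/4),(180+118/4,120+400/4)):
    p,dd=ray(c,uv);t=(.168-(p[:2]-o)@X)/(dd[:2]@X);P=p+dd*t;print((P[:2]-o)@Y,P[2])
E
```

```text
t 16.8 p [ 0.6327 -0.0366  0.1078] yaw 9.34 z [ 0.002  0.    -1.   ] F [2.2 2.8 4.4] T [ 1.03 -0.16 -0.01] w 0.0258 g 25.0 q [ 0.38  0.48 -0.52  1.55  0.25  1.17 -1.59]
0.09043222007976581 29.880569576126106
-0.01776034903214124 0.06302319241822829
0.153941502934803 0.06373805319441583
```

Emit:
drive_tool([
  [-0.0171,0.0263,0,0,0,0],
  [-0.0369,0.0507,0,0,0,0],
  [-0.0591,0.0729,0,0,0,0],
  [-0.0835,0.0927,0,0,0,0],
  [-0.1098,0.1098,0,0,0,0],
])

```text
time: 17.22
ee_pos: [0.6092, -0.0688, 0.1095]
eef_rot: [0.997, 0.083, 0.006, -0.003]
ft_force: [17.4, 28.2, -1.8]
width: 0.0263
grip_force: 25.0
```

```bash
python3 - <<'E'
from h import *
st();d=np.array(read_state()["ee_pos"])[:2]-[.548,-.005];print(np.hypot(*d),9.4-np.degrees(np.arctan2(d[1],d[0])))
E
```

```text
t 17.22 p [ 0.6092 -0.0688  0.1095] yaw 9.54 z [ 0.011  0.007 -1.   ] F [17.4 28.2 -1.8] T [ 6.46 -3.72  0.12] w 0.0263 g 25.0 q [ 0.45  0.43 -0.52  1.62  0.22  1.14 -1.52]
0.08840391029123061 55.55862687352288
```

Force jumps to 33 N at 2.16 turns, consistent with the end stop. I'll ease off slightly, release and rise.

Emit:
drive_tool([
  [0.004,-0.002,0,0,0,0],
  [0.008,-0.005,0,0,0,0],
  [0.01,-0.006,0,0,0,0],
  [0.01,-0.006,0,0,0,0],
  [0.01,-0.006,0,0,0,0],
])

```text
time: 17.63
ee_pos: [0.6096, -0.0676, 0.1086]
eef_rot: [0.997, 0.083, 0.003, -0.002]
ft_force: [7.0, 13.1, 4.8]
width: 0.0262
grip_force: 25.0
```

Emit:
drive_tool([
  [0,0,0,0,0,0],
  [0,0,0,0,0,0],
  [0,0,0,0,0,0],
  [0,0,0,0,0,0],
  [0,0,0,0,0,0],
], claw=0)

```text
time: 18.05
ee_pos: [0.607, -0.0732, 0.1068]
eef_rot: [0.997, 0.081, -0.001, 0.001]
ft_force: [0.5, 0.4, -0.1]
width: 0.0513
grip_force: 0.0
```

Emit:
drive_tool([
  [0,0,0,0,0,0],
  [0,0,0,0,0,0],
  [0,0,0,0,0,0],
  [0,0,0,0,0,0],
  [0,0,0,0,0,0],
])

```text
time: 18.47
ee_pos: [0.6078, -0.0717, 0.1073]
eef_rot: [0.997, 0.081, -0.0, 0.0]
ft_force: [0.1, -0.2, 0.4]
width: 0.0827
grip_force: 0.0
```

Emit:
drive_tool([
  [0,0,-0.08,0,0,0],
  [0,0,-0.16,0,0,0],
  [0,0,-0.24,0,0,0],
  [0,0,-0.32,0,0,0],
  [0,0,-0.4,0,0,0],
])

```text
time: 18.88
ee_pos: [0.6077, -0.0716, 0.2286]
eef_rot: [0.997, 0.081, 0.0, 0.0]
ft_force: [0.8, -0.7, 0.1]
width: 0.0871
grip_force: 0.0
```

Emit:
drive_tool([
  [0,0.1,0,0,0,0],
  [0,0.2,0,0,0,0],
  [0,0.3,0,0,0,0],
  [0,0.4,0,0,0,0],
  [0,0.4,0,0,0,0],
])

```text
time: 19.3
ee_pos: [0.6265, -0.1982, 0.2265]
eef_rot: [0.997, 0.077, -0.001, 0.002]
ft_force: [-1.1, -0.8, -0.9]
width: 0.0868
grip_force: 0.0
```

```bash
python3 - <<'E'
from h import *
st();im=camera("side");cv2.imwrite("pics/c6.png",cv2.resize(im[120:250,180:330],None,fx=4,fy=4,interpolation=cv2.INTER_CUBIC))
E
```

```text
t 19.3 p [ 0.6265 -0.1982  0.2265] yaw 8.85 z [-0.001 -0.003 -1.   ] F [-1.1 -0.8 -0.9] T [-0.05  0.06 -0.05] w 0.0868 g 0.0 q [ 0.57  0.44 -0.47  1.34  0.2   1.41 -1.31]
```

View pics/c6.png

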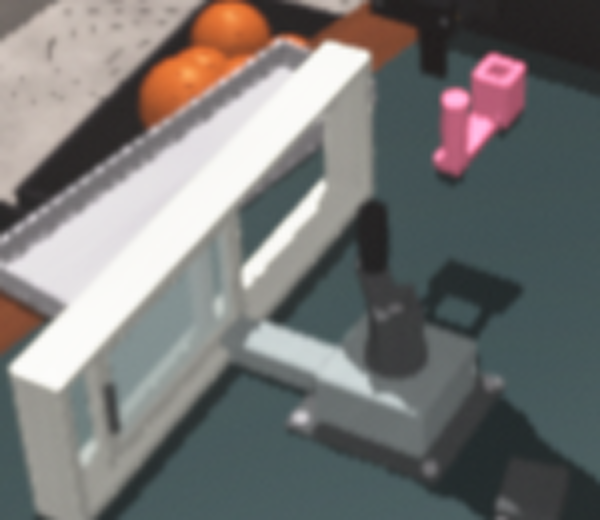

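```bash
python3 - <<'E'
from h import *
c=get_calibration("side");a=np.radians(9.2);X=np.array([np.cos(a),np.sin(a)]);Y=np.array([-X[1],X[0]]);o=np.array([.548,-.005])
for x,y in((232,275),(118,400),(111,408),(95,420),(104,405),(222,275),(242,290)):
  for h in(.16,.175):
    p,dd=ray(c,(180+x/4,120+y/4));t=(h-(p[:2]-o)@X)/(dd[:2]@X);P=p+dd*t;print((x,y),h,((P[:2]-o)@Y).round(4),P[2].round(3))
E
```

```text
(232, 275) 0.16 -0.0064 0.075
(232, 275) 0.175 -0.0277 0.052
(118, 400) 0.16 0.1635 0.076
(118, 400) 0.175 0.1456 0.053
(111, 408) 0.16 0.1733 0.076
(111, 408) 0.175 0.1556 0.053
(95, 420) 0.16 0.1944 0.081
(95, 420) 0.175 0.1771 0.058
(104, 405) 0.16 0.1811 0.086
(104, 405) 0.175 0.1636 0.063
(222, 275) 0.16 0.0079 0.086
(222, 275) 0.175 -0.013 0.064
(242, 290) 0.16 -0.0192 0.048
(242, 290) 0.175 -0.0408 0.025
```

The side view shows the opening clear. The pane's +y edge measures about 0.18 m along the hatch, so its origin is at about +80 mm, and the crank is still upright on the shaft. The arm is clear, so I'll hand in.

Emit:
drive_tool([
  [0,0,0,0,0,0],
  [0,0,0,0,0,0],
  [0,0,0,0,0,0],
  [0,0,0,0,0,0],
  [0,0,0,0,0,0],
])

```text
time: 19.77
ee_pos: [0.6273, -0.1892, 0.2276]
eef_rot: [0.997, 0.082, 0.0, 0.0]
ft_force: [-0.0, 0.5, -0.6]
width: 0.0867
grip_force: 0.0
```

```bash
python3 -c "
from h import *
st();print(close_job())"
```

```text
t 19.77 p [ 0.6273 -0.1892  0.2276] yaw 9.4 z [ 0. -0. -1.] F [-0.   0.5 -0.6] T [-0.03 -0.03  0.  ] w 0.0867 g 0.0 q [ 0.56  0.44 -0.47  1.34  0.2   1.41 -1.31]
the job is handed in; nothing more can be done
None
```

I handed the job in at 19.8 s of robot time: the crank is seated on the shaft, the pane is wound about 2.16 turns to its open stop, and the arm is clear; the hand-in call returned no verdict.

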